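Gauge a profile bar against a flip stop

TASK

Flip the jig's hinged stop fully down with its side lever, then slide the aluminium profile bar along its channel until its end touches the stop. Then flip the stop fully back up again, leaving the bar in its gauged place in the channel and the pen, brush, tape roll and relay board undisturbed.

Things in the scene. Friction and masses are not known exactly. Their poses are not given: they have to be found in the camera images.
- jig: Fixed plywood jig, 306 mm long (y -170 to +136 mm), x -45 to +55 mm, 12 thick; origin on the bench under it, z up, -x side toward the robot. Aluminium fence at x 20 to 44 mm, up to z 46. Front lip at x -36 to -24 mm, up to z 18. Between them an open channel 44 mm wide, floor at z 12. The flip stop is hinged on top of the fence at the -y end, on two bearing blocks up to z 68.
- stop_hinge (a point): Fixed point on the stop's hinge axis (parallel to jig y), at jig x 32, y -150, z 56 mm, at the lever's middle. The lever is a 12 mm wide, 8 mm thick arm with the grip 62 mm from the axis. It moves with the leaf, 58.5 degrees ahead of it: leaf down, the lever stands 31.5 degrees off vertical toward the robot (-x); leaf fully up, 31.5 degrees off vertical away from it (+x).
- stop_leaf (a point): Point on the stop's dark steel leaf, 45 mm from the axis, mid width (moves with it). The leaf is 30 mm wide (jig y -110 to -80), 8 thick, reaches 58 mm from the axis, level toward -x when down; its nose then hangs into the channel (jig x -16 to 14 mm) to 4 mm above the floor. The nose's +y face gauges the bar. Fully up, its top is 112 mm above the bench.
- flip_stop (a joint): Angle of the flip stop, rad: 0 = fully down on its end stop (leaf level, nose in the channel); grows as it swings up and back; 1.1 = fully up on its other end stop (leaf 63 degrees above level, nose 20 mm above the bar). Friction hinge that stays where it is left; moving it takes 1 to 2 N at the grip. It starts up, at 0.95 to 1.1.
- lever_grip (a point): Centre of the lever's black grip (moves with the stop), a cylinder 18 mm in diameter and 36 mm long along jig y (y -168 to -132). It is 109 mm above the bench with the stop fully down or up, 118 half way, and 32 mm on the robot's side of the axis (down) or 32 mm behind it (up). A rubbery finger may stick on it: push it along its arc about the hinge.
- gauge_line (a point): Point fixed on the jig: on the channel floor, in the channel's middle, in the plane of the stop's gauging face (jig x = -2, y = -80, z = 12 mm); axes as the jig's.
- profile_bar: Loose aluminium extruded bar, 40 wide (x) x 130 long (y) x 22 high, about 0.2 kg (it varies), lying in the channel along the jig's y with 4 mm play between lip and fence, 30 to 70 mm short of the gauging face on its +y side. Origin at the centre of its underside, 65 mm from either end.
- pen: Bystander: pen 141 mm long, lying near the table's edge in front of the jig; origin under its centre.
- esd_brush: Bystander: black brush 130 mm long, 25 mm high, lying left of the jig; origin under its centre.
- tape_roll: Bystander: roll of masking tape, 100 mm across, 24 mm high, lying flat behind the jig; origin under its centre.
- relay_board: Bystander: green circuit board with relays, 112 x 125 x 37 mm, lying right of the wired test fixture; origin under its centre.

How it is judged:
On the way, in this order (a step that is already met when the one before it is completed fails the run):
1. the flip stop is fully down, before the bar has reached its line (value of joint flip_stop below 0.08 rad and y of profile_bar in the frame of gauge_line above 0.075 m), for 0.2 s.
2. with the stop down, the bar's end is up against it (gap under 2.5 mm) (value of joint flip_stop below 0.1 rad and y of profile_bar in the frame of gauge_line between 0.061 and 0.0675 m), for 0.2 s.
At the end, for the whole second after the job is handed in: The flip stop stands up again (joint above 0.9 rad); the bar lies flat and still in the channel with its near end within 4 mm of the gauging plane (value of joint flip_stop above 0.9 rad and y of profile_bar in the frame of gauge_line between 0.061 and 0.069 m and x of profile_bar in the frame of gauge_line between -0.005 and 0.005 m and z of profile_bar in the frame of gauge_line below 0.004 m and angle between profile_bar's own z axis and vertical below 0.06 rad and angle between the y axis of profile_bar and the y axis of jig, either way round below 0.06 rad and linear speed of profile_bar below 0.01 m/s); the robot touches nothing.
It fails at once if the pen, brush, tape roll or relay board is moved more than 30 mm (distance of any of pen, esd_brush, tape_roll, relay_board from where it was at the start of the episode above 0.03 m).
It also fails if it takes over 61 s, if anything falls off the work surface, if the arm or the gripper's body presses on something with over 40 N, if the wrist force passes 120 N, or if a joint passes its speed limit or range.

ROBOT

A 6-joint arm with a two-finger parallel gripper is mounted at the origin on a cart in front of the work surface, level with it; the furniture and walls round the work are solid. World frame = base frame: x ahead of the robot, y to its left, z up, the work surface at z = 0. Lengths are in m, angles in rad, forces in N, time in s.
With the tool pointing down it reaches from about 0.35 to 0.8 m from the base axis. Payload 7.3 kg.
Tool frame: the origin (TCP) lies between the finger pads; the fingertips stand 25 mm ahead of it and the grasp point (between the pads) lies 6 mm ahead of it (r.tip_extent is the distance from the TCP to the fingertips, in m); z points along the fingers, y is the line along which they close (so a half turn about z gives the same grasp; the last joint's range is limited). The gripper opens to 85 mm and grips with 20 to 120 N. Pads are 22 mm wide; open, the fingers measure 114 mm over their backs; the gripper's body (76 mm by 85 mm) begins 54 mm behind the grasp point. The pads swing forward as they close: fully open they stand 13 mm farther back than shut.
Start: joints at [-1.333, 0.342, 1.524, -0, 1.275, -0.146], TCP at [0.197, -0.487, 0.256] pointing down, gripper open.
Joint ranges: [-2.53, 2.53], [-0.77, 2.02], [0.04, 2.7], [-1, 4.14], [0.28, 2.66], [-3.11, 3.11]. Speed limits (rad/s): [2.57, 2.57, 3.14, 3.14, 3.14, 3.14].

INTERFACE

Orientations are given as a unit quaternion [x, y, z, w].
In Python, from workcell import r, command_gripper, optics gives the robot as it stands. The module is installed in compiled form; this text tells all that it offers. Calls block until the motion is done:
- r.reach(position, orientation): joint-space move of the TCP to a pose.
- r.move_straight(position, orientation=None, speed=0.15, max_force=None): straight line of the TCP; orientation=None keeps the orientation; speed is the mean speed in m/s. With max_force (N) it stops when the force on the tool has changed by that much, and returns True; else False.
- r.movej(angles): joint-space move.
- command_gripper(opening, force=None): finger opening in m; force is the grip in N (None keeps the last); returns when the fingers have stopped.
- r.hold(seconds).
- r.solve_ik(position, orientation): joint angles nearest the present ones, or None.
- r.read_state(): the state.
- optics.get_image(name): name is "side" or "top" or "wrist"; returns (picture, depth): 420x560x3 uint8, red, green, blue; 420x560 float32, m along the optical axis (not along the pixel's ray), 0 where there is no reading.
- optics.camera_model(name): a dict with "K" (3x3 intrinsics, pixels), "R" (3x3) and "t" (3): a world point X has camera coordinates R X + t; the wrist camera has in their place "tool_from_camera" (4x4, takes a point from camera to tool coordinates, whose origin is the TCP and whose axes are the flange's). Camera axes: x right, y down, z forward; pixel columns grow to the right and rows downward; lengths in m; the calibration is good to about 2 mm. The wrist camera is an equidistant fisheye: a pixel r from the principal point sees the ray r / f radians off the axis. A picture is of the moment at which its call begins: read the wrist's pose just before it. camera_model takes no time and is no camera call.
A pose or a line that the arm cannot do raises r.PlanningError and nothing moves.
- r.finish_job(): hands the job in; it is judged then, once.
The state is a dict: "time_s": time; "joint_positions": joint angles; "dq": joint speeds; "tau": joint torques, N m; "eef_pos": TCP position; "eef_rot": TCP orientation; "contact_force": force on the tool from outside, world axes, zero at the start; "torque": the same for the moment, N m; "grip_width": finger opening in m; "grip_force": force on a finger pad.
Only numpy, scipy, OpenCV 4.12 (cv2) and the standard library are available. Lean on these libraries where they do the work, as an engineer would, in place of code of your own. Each camera call takes 0.05 s, during which the arm holds its last target. There are 200 camera calls.

## Working session

There is one attempt and no reset: what is moved stays moved. The work goes in short steps, each a Python script; the robot and the scene stay as the last script left them, time stands still between calls to the robot, and variables do not carry over. Pictures are saved under pics/ and viewed, at most 10 in all, crops included, and the job is handed in when it is done.

```bash
mkdir -p pics
python3 - <<'E'
from workcell import r, command_gripper, optics
import cv2,numpy as np
for n in ("top","side"):
    p,d=optics.get_image(n); cv2.imwrite(f"pics/{n}0.png",p[:,:,::-1]); np.savez(f"{n}0.npz",p=p,d=d)
    m=optics.camera_model(n); print(n,m["K"].tolist(),np.round(m["R"],4).tolist(),m["t"])
print(r.read_state()["time_s"],r.read_state()["eef_rot"],r.tip_extent)
E
```

```text
top [[428.3887586429992, 0.0, 275.9106052878184], [0.0, 428.3887586429992, 209.4318735837826], [0.0, 0.0, 1.0]] [[0.0092, -0.9999, 0.0103], [-0.9816, -0.011, -0.1908], [0.1909, -0.0084, -0.9816]] [0.1191743  0.53803761 1.09296806]
side [[447.2838713014435, 0.0, 285.5202307386729], [0.0, 447.2838713014435, 211.71807544100315], [0.0, 0.0, 1.0]] [[-0.8294, -0.5586, 0.0002], [-0.279, 0.414, -0.8665], [0.484, -0.7187, -0.4992]] [0.53102683 0.1657746  1.41450987]
0.1 [ 9.81652559e-01  1.90677169e-01 -3.96339592e-06 -6.85764926e-04] 0.025
```

View pics/top0.png

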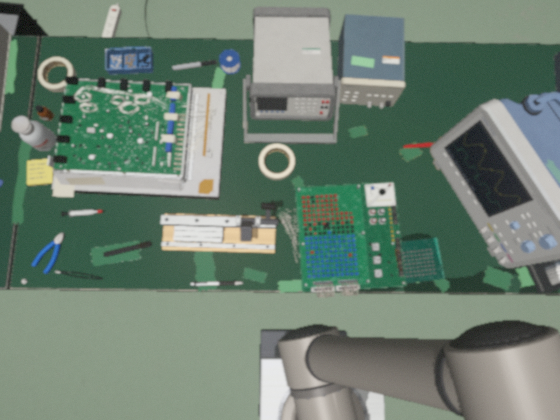

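View pics/side0.png

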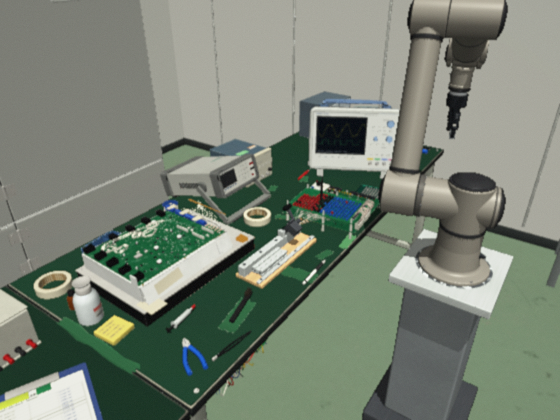

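Top view: the jig is at px (162–276, 214–252), with the stop and lever at its right end near (245–275, 205–230). The tape is at (277,161), the brush at (128,248) and the pen at (216,283). Next I'll take a rough jig pose and a closer wrist view.

```bash
cat > h.py <<'E'
from workcell import r, command_gripper, optics
import cv2,numpy as np
from scipy.spatial.transform import Rotation as Ro
def ray(n,u,v,pose=None):
    m=optics.camera_model(n); K=m["K"]
    if n!="wrist":
        d=m["R"].T@np.array([(u-K[0,2])/K[0,0],(v-K[1,2])/K[1,1],1]); return -m["R"].T@m["t"],d
    a=np.array([(u-K[0,2])/K[0,0],(v-K[1,2])/K[1,1]]); t=np.linalg.norm(a)+1e-12
    d=np.r_[a/t*np.sin(t),np.cos(t)]; T=m["tool_from_camera"]; p,R=pose
    return p+R@T[:3,3], R@T[:3,:3]@d
def onz(n,u,v,z,pose=None):
    o,d=ray(n,u,v,pose); return o+d*(z-o[2])/d[2]
def pose():
    s=r.read_state(); return np.array(s["eef_pos"]),Ro.from_quat(s["eef_rot"]).as_matrix()
def down(yaw): # tool z down; closing line (tool y) at angle yaw from world y
    return (Ro.from_euler("z",yaw)*Ro.from_quat([1,0,0,0])).as_quat()
E
python3 - <<'E'
from h import *
for uv in [(162,252),(276,252),(162,214),(276,214)]: print(onz("top",*uv,0.012))
for uv in [(277,161),(128,248),(216,283)]: print(onz("top",*uv,0.012))
c=np.load("top0.npz"); 
print(optics.camera_model("wrist"))
P=cv2.resize(c["p"][190:265,150:300],None,fx=5,fy=5,interpolation=cv2.INTER_CUBIC); cv2.imwrite("pics/tc.png",P[:,:,::-1])
E
```

```text
[0.42371421 0.43126742 0.012     ]
[0.4268377  0.12298082 0.012     ]
[0.52812056 0.43751189 0.012     ]
[0.53158941 0.12393712 0.012     ]
[0.68389498 0.12250102 0.012     ]
[0.43359938 0.52369568 0.012     ]
[0.34246614 0.2824835  0.012     ]
{'K': array([[325.1922621 ,   0.        , 283.23718991],
       [  0.        , 325.1922621 , 212.56839066],
       [  0.        ,   0.        ,   1.        ]]), 'tool_from_camera': array([[-3.05343247e-04, -9.47352629e-01, -3.20191979e-01,
         8.25468245e-02],
       [ 9.99999941e-01, -3.40366340e-04,  5.34170737e-05,
        -9.90989779e-04],
       [-1.59587377e-04, -3.20191944e-01,  9.47352676e-01,
        -1.18593735e-01],
       [ 0.00000000e+00,  0.00000000e+00,  0.00000000e+00,
         1.00000000e+00]])}
```

View pics/tc.png

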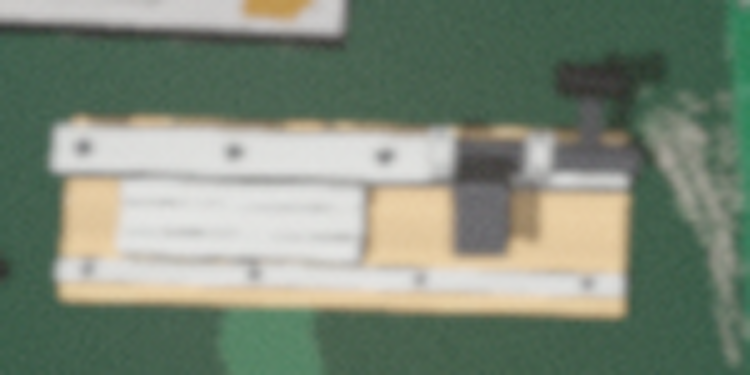

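Run:
```python
from h import *
for y in (np.pi/2,-np.pi/2):
    for p in [(0.48,0.2,0.27),(0.54,0.143,0.1),(0.47,0.36,0.05)]:
        q=r.solve_ik(p,down(y)); print(y,None if q is None else np.round(q,2))
command_gripper(0.034)
r.reach([0.48,0.2,0.27],down(np.pi/2))
p=pose(); im,d=optics.get_image("wrist"); cv2.imwrite("pics/w1.png",im[:,:,::-1]); np.savez("w1.npz",p=im,d=d,pos=p[0],R=p[1]); print(p, r.read_state()["time_s"], r.read_state()["joint_positions"])
```

```text
1.5707963267948966 [ 0.25  0.32  1.51 -0.    1.31  0.25]
1.5707963267948966 [ 0.12  0.57  1.63 -0.    0.94  0.12]
1.5707963267948966 [ 0.52  0.69  1.56 -0.    0.89  0.52]
-1.5707963267948966 [ 0.25  0.32  1.51 -0.    1.31 -2.89]
-1.5707963267948966 [ 0.12  0.57  1.63 -0.    0.94 -3.02]
-1.5707963267948966 [ 0.52  0.69  1.56 -0.    0.89 -2.62]
(array([0.48029749, 0.19932068, 0.26996358]), array([[ 1.22849609e-03,  9.99999245e-01, -1.06663532e-05],
       [ 9.99999227e-01, -1.22849812e-03, -1.92451570e-04],
       [-1.92464528e-04, -1.04299189e-05, -9.99999981e-01]])) 3.325 [ 2.45965592e-01  3.22326683e-01  1.51429143e+00 -1.70417825e-04
  1.30507329e+00  2.47263094e-01]
```

View pics/w1.png

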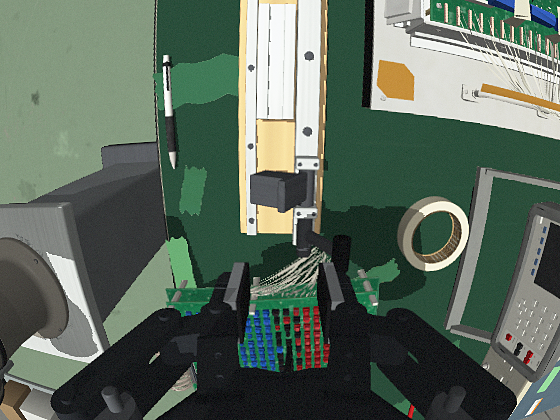

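Wrist view: the plywood -x edge runs along column ≈240, ending at the -y corner (240,233). The leaf is at (275,190), the grip at (342,250), and the bar end at (275,120). Now I'll fit these.

Run:
```python
from h import *
c=np.load("w1.npz"); im=c["p"]; D=c["d"]; ps=(c["pos"],c["R"])
m=optics.camera_model("wrist"); K=m["K"]; T=m["tool_from_camera"]
v,u=np.mgrid[:420,:560]; a=np.stack([(u-K[0,2])/K[0,0],(v-K[1,2])/K[1,1]],-1); t=np.linalg.norm(a,axis=-1,keepdims=True)+1e-9
d=np.concatenate([a/t*np.sin(t),np.cos(t)],-1)@(ps[1]@T[:3,:3]).T
dc=np.cos(t[...,0]); o=ps[0]+ps[1]@T[:3,3]
X=o+d*(D/dc)[...,None]                      # depth points
Z12=o+d*((0.012-o[2])/d[...,2])[...,None]    # on plane z=12mm
hsv=cv2.cvtColor(im,cv2.COLOR_RGB2HSV)
ply=cv2.inRange(hsv,(12,50,120),(28,200,255))>0
ply&=(u>225)&(u<330)&(v<250)
# -x edge
E=[Z12[r_,np.where(ply[r_])[0][0]] for r_ in range(10,228) if ply[r_,230:260].any()]
E=np.array(E); k=np.polyfit(E[:,1],E[:,0],1); res=E[:,0]-np.polyval(k,E[:,1]); g=abs(res)<.003; k=np.polyfit(E[g,1],E[g,0],1)
print("edge",k,g.sum(),len(E),res.std())
cols=[max(np.where(ply[:,c_])[0]) for c_ in range(244,285) if ply[:,c_].any()]; print(cols)
cy=[Z12[max(np.where(ply[:,c_])[0]),c_,1] for c_ in range(258,285) if ply[:,c_].any()]; print("yend",np.median(cy))
yaw=-k[0]; yaw=np.arctan(-k[0]); R=Ro.from_euler("z",yaw).as_matrix()
ye=np.median(cy); corner=np.array([np.polyval(k,ye),ye,0]); org=corner-R@[-.045,-.170,0]; org[2]=0; print("yaw",yaw,"org",org)
J=(X-org)@R
ok=D>0
def s(n,mk): 
    P=J[mk&ok]; print(n,len(P),np.round(np.percentile(P,[3,50,97],axis=0)*1000,1).tolist())
s("grip",(J[...,2]>.085)&(J[...,2]<.14)&(abs(J[...,1]+.15)<.03)&(J[...,0]>.02)&(J[...,0]<.12))
s("leaf",(J[...,2]>.07)&(J[...,2]<.12)&(abs(J[...,1]+.095)<.02)&(J[...,0]>-.05)&(J[...,0]<.04))
s("fence",(J[...,2]>.042)&(J[...,2]<.05)&(J[...,1]<.1)&(J[...,1]>-.2)&(J[...,0]>0)&(J[...,0]<.07))
s("bar",(J[...,2]>.029)&(J[...,2]<.039)&(J[...,1]>-.08)&(J[...,0]>-.022)&(J[...,0]<.017))
s("fixture",(J[...,2]>.02)&(J[...,1]<-.18)&(J[...,1]>-.3)&(abs(J[...,0])<.1)&(J[...,2]<.11))
np.savez("jig.npz",org=org,yaw=yaw)
```

```text
edge [0.01769123 0.42384499] 218 218 0.0004507766929299142
[np.int64(232), np.int64(232), np.int64(232), np.int64(218), np.int64(232), np.int64(232), np.int64(231), np.int64(231), np.int64(232), np.int64(232), np.int64(232), np.int64(232), np.int64(232), np.int64(232), np.int64(232), np.int64(232), np.int64(232), np.int64(232), np.int64(232), np.int64(232), np.int64(233), np.int64(232), np.int64(233), np.int64(233), np.int64(233), np.int64(233), np.int64(233), np.int64(233), np.int64(233), np.int64(233), np.int64(233), np.int64(233)]
yend 0.12970989146760106
yaw -0.01768938005410226 org [0.47413972 0.29888731 0.        ]
grip 809 [[45.7, -164.2, 88.0], [59.9, -147.4, 116.0], [70.4, -133.4, 119.4]]
leaf 1906 [[-23.6, -109.2, 72.3], [2.8, -93.0, 90.0], [27.2, -80.9, 109.4]]
fence 3846 [[19.8, -154.2, 45.2], [31.1, 8.3, 46.9], [42.8, 94.1, 48.8]]
bar 4198 [[-20.8, -25.5, 29.8], [-2.7, 34.2, 34.1], [15.7, 96.6, 36.3]]
fixture 5141 [[-91.1, -297.3, 32.3], [13.0, -249.9, 65.2], [53.8, -197.9, 73.8]]
```

```bash
cat >> h.py <<'E'
try:
    _j=np.load("jig.npz"); ORG=_j["org"]; YAW=float(_j["yaw"]); RJ=Ro.from_euler("z",YAW).as_matrix()
except Exception: pass
Q=down(np.pi/2-0.0177)
def W(x,y,z): return ORG+RJ@(np.array([x,y,z])/1000)
def gp(phi,dx): # TCP for straddling the grip at lever angle phi (deg), centre offset dx mm
    p=np.radians(phi); return W(32+62*np.sin(p)+dx,-150,56+62*np.cos(p)+13)
def F(): return np.round(RJ.T@r.read_state()["contact_force"],1), round(r.read_state()["time_s"],2)
E
python3 - <<'E'
from h import *
command_gripper(0.040)
p=gp(28,0); r.reach(p+[0,0,.07],Q)
print("down hit",r.move_straight(p,speed=.1,max_force=6),F(),r.read_state()["grip_width"])
for i,phi in enumerate(np.linspace(24,-31.5,8)):
    h=r.move_straight(gp(phi,-11),speed=.06,max_force=10); print(round(phi,1),h,F())
    if h: break
E
```

```text
down hit False (array([0.1, 0.3, 0.5]), 4.92) 0.0399545862595535
24.0 False (array([-0.5,  0.1,  0.5]), 5.32)
16.1 False (array([-0.7,  0.3,  1.1]), 5.61)
8.1 False (array([-0.4,  0.3,  0.4]), 5.9)
0.2 False (array([-0.3, -0.5, -0.1]), 6.19)
-7.7 False (array([-0.3,  0.7, -0.8]), 6.48)
-15.6 False (array([ 1.1, -0.3, -0.6]), 6.78)
-23.6 False (array([-0.8,  0.8, -0.4]), 7.07)
-31.5 False (array([3.9, 0.8, 1.6]), 7.36)
```

Run:
```python
from h import *
h=r.move_straight(gp(-31.5,-19)+[0,0,-.002],speed=.03,max_force=8); p,_=pose(); print(h,F(),RJ.T@(p-ORG)*1000)
r.move_straight(gp(-31.5,-9),speed=.06)
print(F())
r.move_straight(gp(-31.5,-9)+[0,0,.1],speed=.15)
ps=pose(); im,d=optics.get_image("wrist"); cv2.imwrite("pics/w2.png",im[:,:,::-1])
m=optics.camera_model("wrist"); K=m["K"]; T=m["tool_from_camera"]
v,u=np.mgrid[:420,:560]; a=np.stack([(u-K[0,2])/K[0,0],(v-K[1,2])/K[1,1]],-1); t=np.linalg.norm(a,axis=-1,keepdims=True)+1e-9
c=np.concatenate([a/t*np.sin(t),np.cos(t)],-1)*(d/np.cos(t[...,0]))[...,None]
X=ps[0]+(c@T[:3,:3].T+T[:3,3])@ps[1].T; J=(X-ORG)@RJ*1000
k=(d>0)&(abs(J[...,1]+95)<12)&(J[...,0]>-24)&(J[...,0]<20)&(J[...,2]>40)&(J[...,2]<110)
P=J[k]; print(len(P),"leaf slope/z",np.polyfit(P[:,0],P[:,2],1),np.percentile(P[:,2],[5,50,95]))
```

```text
True (array([2.9, 0.8, 1.3]), 7.58) [ -10.64498395 -149.80934405  122.33460918]
(array([ 0.9, -0.4,  1.8]), 7.83)
1434 leaf slope/z [-1.66388371e-03  6.09731113e+01] [59.82767422 60.97874815 62.08971695]
```

View pics/w2.png

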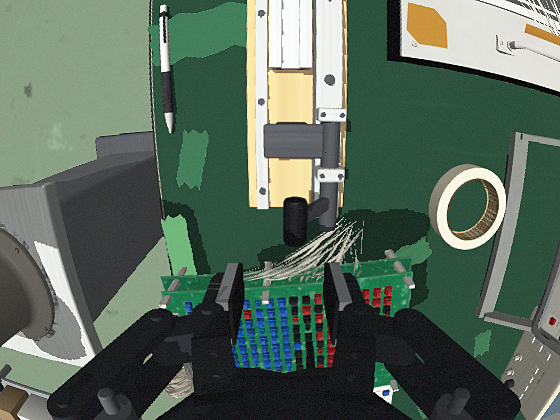

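The leaf is level at (295,140), so the stop is down, and the bar is still short of it. Next I'll push the bar.

Run:
```python
from h import *
command_gripper(0.0)
r.reach(W(-2,130,120),Q)
print(r.move_straight(W(-2,130,46),speed=.12,max_force=6),F())
h=r.move_straight(W(-2,80,46),speed=.05,max_force=5); print(h,F())
if not h: h=r.move_straight(W(-2,50,46),speed=.025,max_force=4); print(h,F())
p,_=pose(); print(RJ.T@(p-ORG)*1000)
r.hold(.3); print(F()); p,_=pose(); print(RJ.T@(p-ORG)*1000)
```

```text
False (array([ 0.1,  0.8, -0.5]), 11.07)
False (array([0.2, 0.2, 0.3]), 12.22)
True (array([0.5, 2.3, 0.7]), 13.05)
[-1.84289365 58.8359807  45.94548817]
(array([0.7, 2.2, 1.2]), 13.35)
[-2.2736685  58.88496124 45.30542283]
```

Run:
```python
from h import *
r.move_straight(W(-2,75,46),speed=.06)
r.move_straight(W(-2,75,170),speed=.2)
command_gripper(0.040)
r.reach(W(-2,-110,200),Q)
ps=pose(); im,d=optics.get_image("wrist"); np.savez("w3.npz",p=im,d=d,pos=ps[0],R=ps[1])
# pixel where the gauge point would be, via nearest ray
m=optics.camera_model("wrist"); T=m["tool_from_camera"];K=m["K"]
def px(X):
    c=T[:3,:3].T@(ps[1].T@(X-ps[0])-T[:3,3]); th=np.arctan2(np.hypot(c[0],c[1]),c[2]); n=c[:2]/np.hypot(c[0],c[1]); return K[0,0]*th*n+K[:2,2]
for q in [(-2,-80,12),(-22,-80,34),(18,-80,34),(-2,-80,61),(-2,50,34)]: print(q,px(W(*q)))
u,v=px(W(-2,-80,34)).astype(int); print(u,v)
cv2.imwrite("pics/w3.png",cv2.resize(im[max(v-60,0):v+60,u-80:u+80],None,fx=4,fy=4)[:,:,::-1]); print(F(),"crop origin",u-80,max(v-60,0))
```

```text
(-2, -80, 12) [283.04165835 163.43326364]
(-22, -80, 34) [260.57278494 167.80100775]
(18, -80, 34) [305.51801223 167.76334399]
(-2, -80, 61) [283.05075188 173.92035136]
(-2, 50, 34) [282.93741805  21.97270763]
283 167
(array([-0.6,  0.4,  0.2]), 15.82) crop origin 203 107
```

View pics/w3.png

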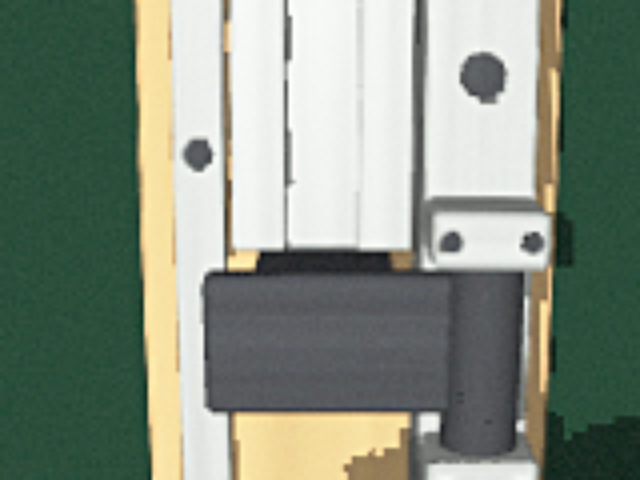

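The bar end (row ≈169) and the leaf edge (row ≈175) are both offset by about 1 px from where the gauging plane projects. The gap is therefore about zero and the bar is touching. Now I'll flip the stop up.

Run:
```python
from h import *
p=gp(-31.5,0); r.reach(p+[0,0,.06],Q)
print("down hit",r.move_straight(p,speed=.1,max_force=6),F())
for phi in np.linspace(-29,31.5,9):
    h=r.move_straight(gp(phi,11),speed=.05,max_force=10); print(round(phi,1),h,F())
    if h: break
h=r.move_straight(gp(31.5,19)+[0,0,-.002],speed=.03,max_force=8); p,_=pose(); print(h,F(),RJ.T@(p-ORG)*1000)
r.move_straight(gp(31.5,6),speed=.06); r.move_straight(gp(31.5,6)+[0,0,.09],speed=.15)
r.reach(W(-2,-110,230),Q)
ps=pose(); im,d=optics.get_image("wrist"); cv2.imwrite("pics/w4.png",im[:,:,::-1])
m=optics.camera_model("wrist"); K=m["K"]; T=m["tool_from_camera"]
v,u=np.mgrid[:420,:560]; a=np.stack([(u-K[0,2])/K[0,0],(v-K[1,2])/K[1,1]],-1); t=np.linalg.norm(a,axis=-1,keepdims=True)+1e-9
c=np.concatenate([a/t*np.sin(t),np.cos(t)],-1)*(d/np.cos(t[...,0]))[...,None]
J=(ps[0]+(c@T[:3,:3].T+T[:3,3])@ps[1].T-ORG)@RJ*1000
k=(d>0)&(abs(J[...,1]+150)<18)&(J[...,2]>100)&(J[...,2]<125)&(J[...,0]>-30)&(J[...,0]<85); print("grip",k.sum(),np.percentile(J[k],[3,50,97],axis=0).round(1).tolist())
k=(d>0)&(J[...,1]>-90)&(J[...,1]<60)&(J[...,2]>29)&(J[...,2]<39)&(J[...,0]>-21)&(J[...,0]<17); print("bar",k.sum(),np.percentile(J[k],[.3,50,99.7],axis=0).round(1).tolist())
```

```text
down hit False (array([-0.2,  0.2,  0.9]), 16.88)
-29.0 False (array([-0. , -0.2,  0.6]), 17.29)
-21.4 False (array([ 0.8, -0.6, -0.3]), 17.61)
-13.9 False (array([-0.2,  0.5,  0. ]), 17.93)
-6.3 False (array([-0.5,  0.1, -0.2]), 18.24)
1.2 False (array([-0.6,  0.4,  0. ]), 18.56)
8.8 False (array([ 0.3, -0.5,  0.7]), 18.88)
16.4 False (array([ 0.2, -0.3,  0.2]), 19.19)
23.9 False (array([ 0.3, -1. ,  0.1]), 19.51)
31.5 True (array([-4.4, -0.1,  6.3]), 19.75)
True (array([-2.9,  0.1,  6.3]), 19.96) [  73.69962493 -150.04706993  121.53116077]
grip 908 [[54.4, -165.4, 102.0], [61.5, -146.7, 116.6], [70.9, -132.9, 119.2]]
bar 5229 [[-20.9, -80.1, 29.3], [-1.8, -16.1, 34.2], [16.9, 47.9, 36.9]]
```

View pics/w4.png

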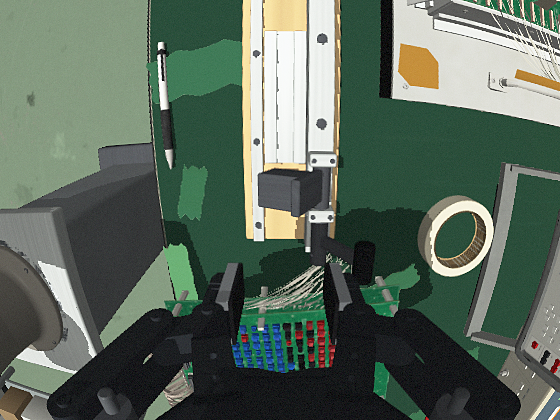

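The stop is up, with the grip centre at jig x ≈62 mm (≈1.07 rad). The bar end is at jig y ≈ -80, and the robot is clear of everything.

```bash
python3 -c "
from h import *
r.hold(.3); print(r.finish_job(),F())"
```

```text
the job is handed in; nothing more can be done
the job is handed in; nothing more can be done
```

I flipped the stop down, slid the bar until it touched the stop, flipped the stop back up to about 1.07 rad and handed the job in. In the last pictures the bar's end is on the gauging plane to within about 1 mm. The pen and tape look unmoved; I didn't re-check the brush or relay board, but the arm stayed clear of them. No verdict came back.

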